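# Close the carving clamp

### The arm

A 6-joint arm with a two-finger parallel gripper is mounted at the origin on the work surface. World frame = base frame: x ahead of the robot, y to its left, z up, the work surface at z = 0. Lengths are in mm, angles in rad, forces in N, time in s.
With the tool pointing down it reaches from about 325 to 900 mm from the base axis. Payload 3.5 kg.
Tool frame: the origin (TCP) lies on the mounting face of the last link; the fingertips stand 173 mm ahead of it and the grasp point (between the pads) lies 155 mm ahead of it (env.tcp_to_tips is the distance from the TCP to the fingertips, in mm); z points along the fingers, y is the line along which they close (so a half turn about z gives the same grasp; the last joint's range is limited). The gripper opens to 85 mm and grips with 20 to 120 N. Pads are 22 mm wide; open, the fingers measure 114 mm over their backs; the gripper's body (76 mm by 85 mm) begins 54 mm behind the grasp point. The pads swing forward as they close: fully open they stand 13 mm farther back than shut.
Start: joints at [1.002, 0.276, -0.026, 1.268, 0, 1.467], TCP at [280.717, 558.409, 404.713] pointing down, gripper open.
Joint ranges: [-3.12, 3.12], [-0.85, 1.88], [-1.08, 1.24], [-1.95, 2.15], [-1.57, 1.53], [-3.14, 3.14]. Speed limits (rad/s): [2.57, 2.57, 3.14, 3.14, 3.14, 3.14].

### API

Orientations are given as a 3x3 rotation matrix whose columns are the frame's x, y, z axes.
In Python, from workcell import env gives the robot as it stands.
- The arm moves only by the tool drive_tool, never from a script. Its arguments are lists of equal length, an entry for each row: "delta_pos": the shift along the tool's x, y, z normalised to -1 to 1, where 1 is 0.025 m, a list of three; "turn": the turn, a rotation vector about the tool's x, y, z normalised to -1 to 1, where 1 is 0.12 rad, a list of three; "grip": the opening in per cent of the stroke, from 0 (shut) to 100 (fully open). A call has 1 to 12 rows; each row shifts and turns the commanded pose from where the row before left it, along the tool's axes as they then stand; what a row does not reach is not made up. A row lasts 1/8 s, in which the tool goes at most 62.5 mm and 10.7 degrees, less where a joint would pass 70% of its speed; a pose out of reach is approached as far as the arm can. A call with a number of a shift or a turn outside -1 to 1 is refused whole. A call with a gripper value outside its range is refused whole. The fingers move at their own pace and stop on an object; the grip force is fixed at half the most. Time passes only in rows, so rows that do not move let the fingers close. It gives the time, the measured TCP pose, the force, the opening and the grip force at its end, in the units of the state.
- env.get_state(): the state, without advancing time (a new reading comes with each control period).
- env.get_image(name): name is "scene" or "top" or "wrist"; returns the picture (400x640x3 uint8, blue, green, red); there is no depth.
- env.get_calibration(name): a dict with "fovy" (degrees; the focal length in pixels is half the picture's height over the tangent of half this angle, whatever the lens; pixels are square), "cx", "cy" (the principal point, pixels), "distortion" ([k1, k2, p1, p2, k3] as OpenCV has them; the pictures are not rectified), "view" (4x4, takes a point from world to camera coordinates). Camera axes: x right, y up, looking along -z (the intrinsics and any distortion apply to the point x, -y, -z); pixel columns grow to the right and rows downward; lengths in mm; the calibration is good to about 2 mm. A picture is of the moment at which its call begins: read the wrist's pose just before it. get_calibration takes no time and is no camera call; for the wrist camera it gives the pose at the moment of the call.
- env.finish_job(): hands the job in; it is judged then, once.
The state is a dict: "time_s": time; "q": joint angles; "qd": joint speeds; "joint_efforts": joint torques, N m; "ee_pos": TCP position; "tcp_rot": TCP orientation; "ft_force": force on the tool from outside, world axes, zero at the start; "moment": the same for the moment, N m; "grip_width": finger opening in mm; "finger_force": force on a finger pad.
Only numpy, scipy, OpenCV 4.12 (cv2) and the standard library are available. Lean on these libraries where they do the work, as an engineer would, in place of code of your own. Each camera call takes 0.05 s, during which the arm holds its last target. There are 200 camera calls.

### The job

The sliding jaw of the carving clamp is locked away from the wooden panel. Using shut fingertips from above, press the black lock button on top of the jaw right down and, keeping it down the whole way, push the jaw along its rail towards the panel until it meets the two end-stop blocks; then let go so that the button springs up and locks the jaw there, and leave everything clear. Do not grasp or lift anything, and leave the panel and the things around it where they are.

Things in the scene. Friction and masses are not known exactly. Their poses are not given: they have to be found in the camera images.
- fixture: Clamping board, fixed to the bench: plywood, 270 (x) x 500 (y) x 18 mm. Origin: centre of its underside, on the bench; z up. An aluminium rail 44 mm wide, top at z = 30 mm, runs along its y axis (x = 0, y = -245 to +30 mm); the panel lies at the +y end, against two wooden dogs 20 mm across at y = 236 mm, tops at z = 58 mm.
- end_stop (a point): On the board's x = 0 line, midway between the two dark steel end-stop blocks (at x = -82 and +82 mm, 24 mm wide, tops 46 mm above the bench), in the plane of their stop faces, which look to -y; at y = 34 mm of the board, 34 mm above the bench. The jaw's facing meets these faces.
- jaw (a joint): Position of the sliding jaw along the rail, in m: 0 at the far (-y) end, 0.150 against the end stop, growing towards the board's +y. Starts from 0 to 0.06. Grey block, 56 (x) x 76 (y) mm, top 56 mm above the bench; wooden facing 190 mm wide, 48 mm high at its +y front. Button up: a brake holds it against about 20 N; button down: it slides with about 2 N.
- lock (a joint): Travel of the lock button in m: 0 up (jaw locked), 0.008 fully down; pressed straight down. Its spring takes about 6 N to start and 10 N fully down, and lifts it again when let go. The brake eases off over the first 4 mm; hold it more than 4 mm down while the jaw moves.
- thumb_stop (a point): Middle of the top edge of the thumb stop's front (+y) face, 80 mm above the bench. The grey thumb stop, 44 mm (x) x 16 mm (y), rises from the jaw behind the button (-y side), its face 4 mm from the button's edge, 22 mm from its centre, with a 68 mm high step 12 mm deep behind it. A fingertip on the button can push against it.
- button_top (a point): Centre of the top of the lock button, a ribbed black plastic block, 34 mm (board's x) x 36 mm (board's y) in plan. Its top is 66 mm above the bench when up, 58 mm when fully down, 2 mm above the jaw's top. It rides on the jaw, and always lies at x = 0 of the board, at y = -156 mm + jaw.
- jaw_face (a point): Centre of the front (+y) face of the jaw's wooden facing, 34 mm above the bench, on the board's x = 0 line, 40 mm ahead (+y) of the button's centre. At the end stop it is at y = 34 mm of the board.
- panel: The carving panel, a loose wooden slab 130 (x) x 190 (y) x 28 mm with a round figure drawn on it, 0.36 kg, lying on the board against the dogs; origin: centre of its underside. With the jaw at its end stop 1 mm is left between the facing and the panel.
- glue: Bystander: a white glue bottle, 56 mm across, 150 mm tall, standing behind the clamping board; origin: centre of its underside as built. Leave alone.
- tin: Bystander: a round tin, 76 mm across, 85 mm tall, standing behind the board; origin: centre of its underside as built. Leave alone.
- offcut: Bystander: a wood offcut, 55 x 75 x 35 mm, lying behind the board; origin: centre of its underside as built. Leave alone.
- gouge: Bystander: a carving gouge with wooden handle, 170 mm long, 26 mm thick, lying lengthwise on the carving panel; origin: centre of its underside as built. Leave alone.
- brush: Bystander: a flat bench brush, 200 mm long, lying beyond the dog end of the board; origin: centre of its underside as built. Leave alone.
- mallet: Bystander: a wooden mallet, 260 mm long, lying beyond the rail end of the board; origin: centre of its underside as built. Leave alone.
- plug_a: Bystander: a wooden plug, 24 mm across, 30 mm tall, standing on the clamping board beside the rail, outside the jaw's path; origin: centre of its underside as built. Leave alone.
- plug_b: Bystander: a wooden plug, 24 mm across, 24 mm tall, standing on the carving panel; origin: centre of its underside as built. Leave alone.

How it is judged:
By the outcome, as a careful person would: the job done as asked, in the order asked, and still so for the second after the job is handed in, with the robot touching nothing.
It also fails if it takes over 38 s, if anything falls off the work surface, if the arm or the gripper's body presses on something with over 40 N, if the wrist force passes 120 N, or if a joint passes its speed limit or range.

## Working session

There is one attempt and no reset: what is moved stays moved. The work goes in short steps, Python scripts to look and compute and a tool call to move; the robot and the scene stay as the last step left them, time stands still between calls to the robot, and variables do not carry over. Pictures are saved under pics/ and viewed, at most 10 in all, crops included, and the job is handed in when it is done.

Besides the shell and the picture viewer there is one more tool, called after "Emit:" by a JSON object that holds its "fn" and its "kwargs". drive_tool: Moves the arm, as the interface text tells. Its arguments: {"type":"object","properties":{"delta_pos":{"type":"array","items":{"type":"array","items":{"type":"number","minimum":-1,"maximum":1}}},"turn":{"type":"array","items":{"type":"array","items":{"type":"number","minimum":-1,"maximum":1}}},"grip":{"type":"array","items":{"type":"number"}}},"required":["delta_pos","turn","grip"]}

```bash
mkdir -p pics
python3 - <<'E'
from workcell import env
import cv2,numpy as np
s=env.get_state();print(s['time_s'],s['ee_pos'],np.round(s['tcp_rot'],3).tolist(),s['grip_width'],env.tcp_to_tips)
for n in('top','scene'):
    cv2.imwrite(f'pics/{n}0.png',env.get_image(n));c=env.get_calibration(n);print(n,c['fovy'],c['cx'],c['cy'],c['distortion'],np.round(c['view'],4).tolist())
E
```

```text
0.0 [280.49071753 558.08243437 403.49923313] [[-0.893, 0.449, -0.001], [0.449, 0.893, -0.002], [0.0, -0.002, -1.0]] 85.13163976439111 173.4
top 54.31683694942482 328.1556768885082 201.3067241105587 [0.0287919 0.        0.        0.        0.       ] [[-0.0038, -0.9998, 0.0172, 66.5071], [0.9931, -0.0017, 0.1175, -587.3677], [-0.1175, 0.0176, 0.9929, -1189.2166], [0.0, 0.0, 0.0, 1.0]]
scene 50.76951434338198 317.83008577174337 201.14627526360417 [-0.04848969  0.          0.          0.          0.        ] [[0.8667, 0.4987, 0.0072, -553.5156], [-0.3021, 0.5135, 0.8031, 93.1837], [0.3968, -0.6983, 0.5957, -1215.1372], [0.0, 0.0, 0.0, 1.0]]
```

View pics/top0.png

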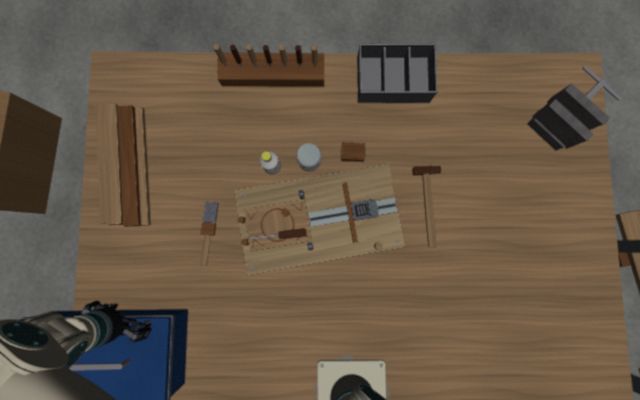

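View pics/scene0.png

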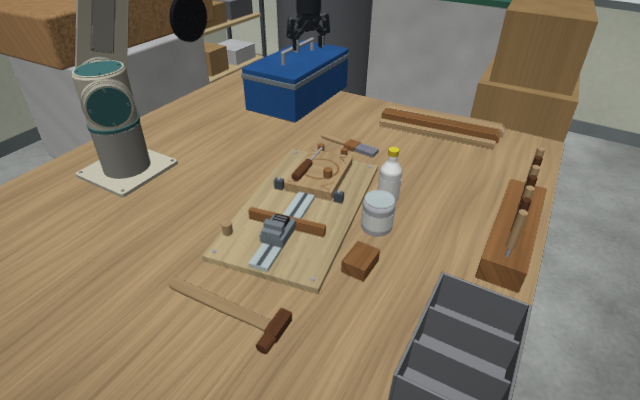

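The top view shows the board at pixels (235–404, 165–272), with the panel end at left, the facing near x=350 and the button near (362,209). I'll enlarge both views.

Run:
```python
import cv2,numpy as np
a=cv2.imread('pics/top0.png')[155:280,225:415];a=cv2.resize(a,None,fx=4.2,fy=4.2,interpolation=cv2.INTER_CUBIC)
cv2.imwrite('pics/tc.png',a)
b=cv2.imread('pics/scene0.png')[140:290,200:385];b=cv2.resize(b,None,fx=4,fy=4,interpolation=cv2.INTER_CUBIC)
cv2.imwrite('pics/sc.png',b);print(a.shape,b.shape)
```

```text
(525, 798, 3) (600, 740, 3)
```

View pics/tc.png

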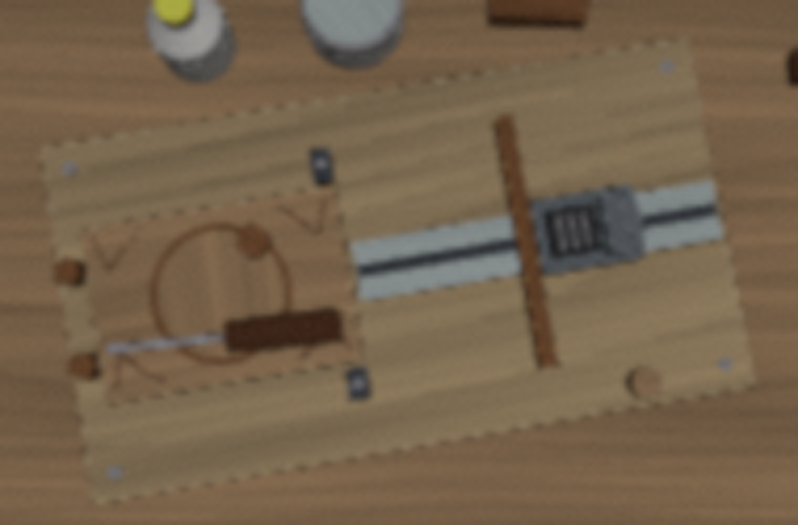

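View pics/sc.png

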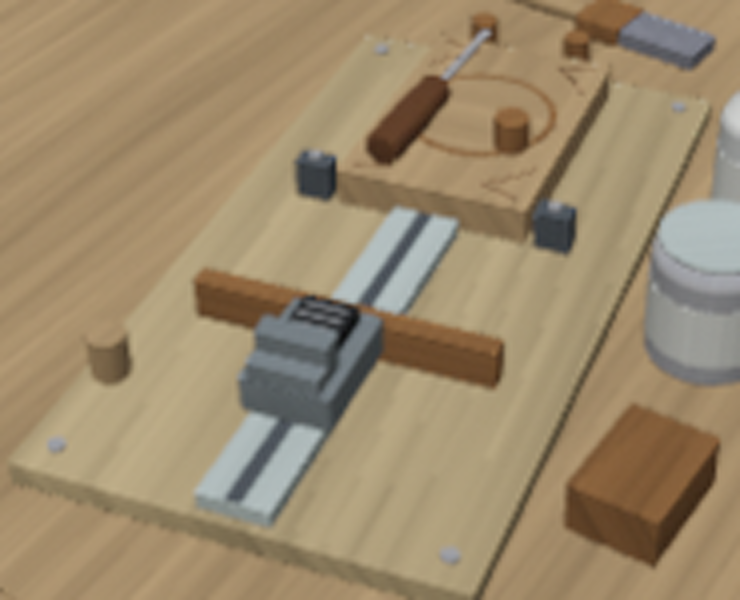

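The crops show the board corners in the top crop at (40,148), (688,38), (755,383) and (97,502). The button is at (573,231) in the top crop and (327,315) in the scene crop. The rail ends are at (356,271) and (719,210). I'll fit the board pose and jaw position to both views.

```bash
cat > h.py <<'E'
import numpy as np,cv2
from workcell import env
def proj(n,P,c=None):
    c=c or env.get_calibration(n);V=np.array(c['view']);f=200/np.tan(np.radians(c['fovy']/2))
    p=np.atleast_2d(P)@V[:3,:3].T+V[:3,3];p=p*[1,-1,-1]
    K=np.array([[f,0,c['cx']],[0,f,c['cy']],[0,0,1]])
    return cv2.projectPoints(p,np.zeros(3),np.zeros(3),K,np.array(c['distortion'],float))[0][:,0]
def world(b,P):
    c,s=np.cos(b[2]),np.sin(b[2]);P=np.atleast_2d(P)
    return np.c_[b[0]+c*P[:,0]-s*P[:,1],b[1]+s*P[:,0]+c*P[:,1],P[:,2]]
E
python3 - <<'E'
from h import *
from scipy.optimize import least_squares
pts=lambda j:np.array([[135,250,18],[135,-250,18],[-135,-250,18],[-135,250,18],[0,30,30],[0,-245,30],[0,-156+j,66],[95,-116+j,48],[-95,-116+j,48.]])
T=(np.array([[40,148],[688,38],[755,383],[97,502],[356,271],[719,210],[573,231],[500,118],[544,366]])+.5)/4.2-.5+[225,155]
S=(np.array([[710,102],[472,598],[12,462],[365,38],[427,217],[236,505],[327,313],[500,346],[202,272]])+.5)/4-.5+[200,140]
wS=np.array([1,1,1,1,1,1,1,.3,.3])[:,None];wT=np.array([1]*7+[.3,.3])[:,None]
r=lambda b:np.r_[((proj('top',world(b,pts(b[3])))-T)*wT).ravel(),((proj('scene',world(b,pts(b[3])))-S)*wS).ravel()]
o=least_squares(r,[560,0,.15,30],x_scale=[100,100,.1,10],loss='soft_l1')
b=o.x;print(b);print(np.round(r(b).reshape(-1,2),1).tolist())
print(world(b,[[0,-156+b[3],66],[0,-6,66]]))
E
```

```text
[5.37651685e+02 9.40619149e+01 1.72538201e-01 2.76170961e+01]
[[-0.3, -0.4], [-0.3, -0.7], [0.3, 0.2], [-0.9, 0.4], [0.0, -0.2], [-0.4, -0.8], [-0.8, -0.5], [-0.7, -0.2], [-0.5, 0.2], [0.6, -0.4], [0.6, 0.2], [-2.1, 0.6], [0.1, -0.9], [-0.4, -0.5], [-1.3, 0.2], [-1.6, 1.2], [0.5, -0.6], [0.1, -0.4]]
[[559.69290023 -32.41478195  66.        ]
 [538.68178556  88.15100189  66.        ]]
```

Residuals are about 1 px. The button is at about (560,-32) with the jaw at about 28 mm, inside the stated 0–60 mm, and the board yaw is 0.1725. First I'll shut the gripper and turn the closing line along board x, so that tool x = board +y.

Emit:
{"fn": "drive_tool", "kwargs": {"delta_pos": [[0,0,0],[0,0,0],[0,0,0],[0,0,0],[0,0,0],[0,0,0],[0,0,0],[0,0,0]], "turn": [[0,0,0.97],[0,0,0.97],[0,0,0.97],[0,0,0.97],[0,0,0.97],[0,0,0.97],[0,0,0.97],[0,0,0.97]], "grip": [0,0,0,0,0,0,0,0]}}

```text
time_s: 1.1
ee_pos: [280.6, 558.2, 404.0]
tcp_rot: [[-0.169, 0.986, -0.001], [0.986, 0.169, -0.001], [-0.001, -0.001, -1.0]]
ft_force: [-0.1, -0.2, 0.0]
grip_width: 0.3
finger_force: 0.0
```

Emit:
{"fn": "drive_tool", "kwargs": {"delta_pos": [[-0.97,0.267,0],[-0.97,0.267,0],[-0.97,0.267,0],[-0.97,0.267,0],[-0.97,0.267,0],[-0.97,0.267,0],[-0.97,0.267,0],[-0.97,0.267,0],[-0.97,0.267,0],[-0.97,0.267,0],[-0.97,0.267,0],[-0.97,0.267,0]], "turn": [[0,0,0],[0,0,0],[0,0,0],[0,0,0],[0,0,0],[0,0,0],[0,0,0],[0,0,0],[0,0,0],[0,0,0],[0,0,0],[0,0,0]], "grip": [0,0,0,0,0,0,0,0,0,0,0,0]}}

```text
time_s: 2.6
ee_pos: [409.9, 283.2, 404.6]
tcp_rot: [[-0.173, 0.985, -0.0], [0.985, 0.173, -0.0], [-0.0, -0.0, -1.0]]
ft_force: [-0.8, -0.6, -0.3]
grip_width: -0.3
finger_force: 0.0
```

Emit:
{"fn": "drive_tool", "kwargs": {"delta_pos": [[-0.97,0.267,0.2],[-0.97,0.267,0.2],[-0.97,0.267,0.2],[-0.97,0.267,0.2],[-0.97,0.267,0.2],[-0.97,0.267,0.2],[-0.97,0.267,0.2],[-0.97,0.267,0.2],[-0.97,0.267,0.2],[-0.97,0.267,0.2],[-0.97,0.267,0.2],[-0.97,0.267,0.2]], "turn": [[0,0,0],[0,0,0],[0,0,0],[0,0,0],[0,0,0],[0,0,0],[0,0,0],[0,0,0],[0,0,0],[0,0,0],[0,0,0],[0,0,0]], "grip": [0,0,0,0,0,0,0,0,0,0,0,0]}}

```text
time_s: 4.1
ee_pos: [538.3, 10.8, 344.6]
tcp_rot: [[-0.172, 0.985, -0.0], [0.985, 0.172, -0.0], [-0.0, -0.0, -1.0]]
ft_force: [0.3, 0.6, 0.1]
grip_width: 0.3
finger_force: 0.0
```

Emit:
{"fn": "drive_tool", "kwargs": {"delta_pos": [[-0.97,0.267,0],[-0.97,0.267,0],[0,0,0]], "turn": [[0,0,0],[0,0,0],[0,0,0]], "grip": [0,0,0]}}

```text
time_s: 4.47
ee_pos: [560.3, -34.9, 344.8]
tcp_rot: [[-0.17, 0.985, 0.0], [0.985, 0.17, -0.0], [-0.0, 0.0, -1.0]]
ft_force: [0.2, -0.1, 0.0]
grip_width: -0.1
finger_force: 0.0
```

Run:
```python
from h import *
s=env.get_state();c=env.get_calibration('wrist');im=env.get_image('wrist')
R=s['tcp_rot'];print(s['time_s'],s['ee_pos'],np.round(R,4).tolist(),s['grip_width'],s['ft_force'])
tip=s['ee_pos']+R[:,2]*173.4;print('tip',tip)
b=[537.65,94.06,.17254];
print('btn',proj('wrist',world(b,[[0,-128.4,66]]),c),'corners',proj('wrist',world(b,[[-17,-146.4,66],[17,-146.4,66],[17,-110.4,66],[-17,-110.4,66]]),c),'tip',proj('wrist',tip,c))
cv2.imwrite('pics/w1.png',im);np.save('w1.npy',c,allow_pickle=True)
```

```text
4.475 [560.32397057 -34.92405533 344.7701959 ] [[-0.1702, 0.9854, 0.0001], [0.9854, 0.1702, -0.0003], [-0.0003, 0.0001, -1.0]] -0.10245285608555194 [ 0.21411372 -0.0963976   0.01494941]
tip [560.34767098 -34.9810872  171.3702069 ]
btn [[323.47571319 192.73067869]] corners [[304.63652223 211.91269555]
 [342.37966455 211.88419063]
 [343.09814408 172.7537687 ]
 [303.79044462 172.78716925]] tip [[323.3954787  252.39413541]]
```

View pics/w1.png

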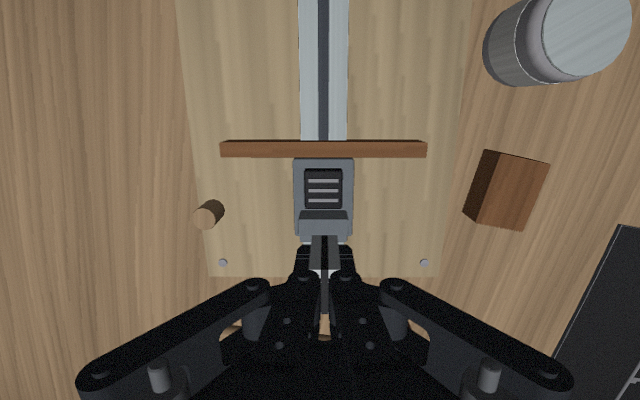

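The wrist view shows the button at cols 304–343, rows 168–209, centred at (323.5,189). That is about 3 mm further toward board +y than the fit, and x agrees. The way down is clear, so I'll shift about 3 mm in +y, staying slightly aft of centre to allow for slip, and descend.

Emit:
{"fn": "drive_tool", "kwargs": {"delta_pos": [[0.13,0,1],[0,0,1],[0,0,1],[0,0,0.8],[0,0,0.2],[0,0,0]], "turn": [[0,0,0],[0,0,0],[0,0,0],[0,0,0],[0,0,0],[0,0,0]], "grip": [0,0,0,0,0,0]}}

```text
time_s: 5.28
ee_pos: [559.7, -29.1, 244.9]
tcp_rot: [[-0.173, 0.985, -0.0], [0.985, 0.173, 0.0], [0.0, -0.0, -1.0]]
ft_force: [-0.3, 0.0, 0.8]
grip_width: -0.1
finger_force: 0.0
```

Emit:
{"fn": "drive_tool", "kwargs": {"delta_pos": [[0,0,0.1],[0,0,0.1],[0,0,0.1],[0,0,0]], "turn": [[0,0,0],[0,0,0],[0,0,0],[0,0,0]], "grip": [0,0,0,0]}}

```text
time_s: 5.78
ee_pos: [560.5, -29.4, 237.8]
tcp_rot: [[-0.173, 0.985, 0.001], [0.985, 0.173, -0.0], [-0.0, 0.001, -1.0]]
ft_force: [-0.7, 1.4, 3.5]
grip_width: 0.1
finger_force: 1.9
```

Emit:
{"fn": "drive_tool", "kwargs": {"delta_pos": [[0,0,0.1],[0,0,0.1],[0,0,0.06],[0,0,0]], "turn": [[0,0,0],[0,0,0],[0,0,0],[0,0,0]], "grip": [0,0,0,0]}}

```text
time_s: 6.28
ee_pos: [560.6, -29.5, 232.0]
tcp_rot: [[-0.173, 0.985, 0.001], [0.985, 0.173, -0.0], [-0.0, 0.001, -1.0]]
ft_force: [-2.1, 1.6, 9.2]
grip_width: 0.1
finger_force: 4.7
```

Emit:
{"fn": "drive_tool", "kwargs": {"delta_pos": [[0,0,0.06],[0,0,0.04],[0,0,0]], "turn": [[0,0,0],[0,0,0],[0,0,0]], "grip": [0,0,0]}}

```text
time_s: 6.65
ee_pos: [560.7, -29.6, 231.3]
tcp_rot: [[-0.173, 0.985, 0.002], [0.985, 0.173, -0.001], [-0.001, 0.002, -1.0]]
ft_force: [-5.6, 0.7, 19.3]
grip_width: -0.3
finger_force: 9.7
```

Emit:
{"fn": "drive_tool", "kwargs": {"delta_pos": [[0.04,-0.02,0],[0.08,0,0],[0.15,0,0],[0.2,0,0],[0.2,0,0],[0.2,0,0]], "turn": [[0,0,0],[0,0,0],[0,0,0],[0,0,0],[0,0,0],[0,0,0]], "grip": [0,0,0,0,0,0]}}

```text
time_s: 7.4
ee_pos: [556.9, -8.7, 231.3]
tcp_rot: [[-0.172, 0.985, 0.003], [0.985, 0.172, -0.003], [-0.004, 0.003, -1.0]]
ft_force: [-4.3, -2.5, 17.9]
grip_width: 0.2
finger_force: 8.8
```

Run:
```python
from h import *
s=env.get_state();c=env.get_calibration('wrist');im=env.get_image('wrist')
R=s['tcp_rot'];tip=s['ee_pos']+R[:,2]*173.4;print(tip,s['ft_force'],s['time_s'])
print(proj('wrist',tip,c))
b=[537.65,94.06,.17254]
print('stop blocks',proj('wrist',world(b,[[-82,34,46],[82,34,46]]),c),proj('top',world(b,[[-95,34,46],[95,34,46]])))
t=env.get_image('top')[155:280,225:415];sc=env.get_image('scene')[140:290,200:385]
cv2.imwrite('pics/m1.png',np.hstack([cv2.resize(im,(400,250)),cv2.resize(t,(380,250))]))
```

```text
[557.50575058  -9.34076896  57.92294204] [-4.25105242 -2.47588775 17.90335287] 7.4
[[323.37353792 252.40125754]]
stop blocks [[140.91675679 -35.07878782]
 [498.12095496 -34.63585954]] [[313.25232668 249.35364377]
 [302.82147499 188.83230537]]
```

View pics/m1.png

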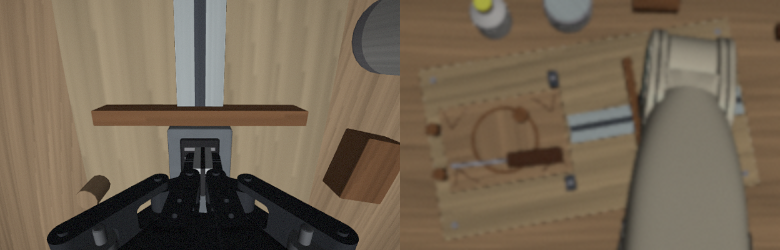

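The tips are still on the button, and the facing has moved with them about 21 mm, against a drag of about 2.5 N. Continuing.

Emit:
{"fn": "drive_tool", "kwargs": {"delta_pos": [[0.2,0,0],[0.25,0,0],[0.25,0,0],[0.25,0,0],[0.25,0,0],[0.2,0,0]], "turn": [[0,0,0],[0,0,0],[0,0,0],[0,0,0],[0,0,0],[0,0,0]], "grip": [0,0,0,0,0,0]}}

```text
time_s: 8.3
ee_pos: [550.9, 26.0, 231.3]
tcp_rot: [[-0.173, 0.985, 0.003], [0.985, 0.173, -0.003], [-0.003, 0.003, -1.0]]
ft_force: [-3.8, -1.9, 17.9]
grip_width: 0.4
finger_force: 8.9
```

Emit:
{"fn": "drive_tool", "kwargs": {"delta_pos": [[0.25,0,0],[0.25,0,0],[0.25,0,0],[0.25,0,0],[0.2,0,0],[0.2,0,0]], "turn": [[0,0,0],[0,0,0],[0,0,0],[0,0,0],[0,0,0],[0,0,0]], "grip": [0,0,0,0,0,0]}}

```text
time_s: 9.05
ee_pos: [544.9, 60.5, 231.3]
tcp_rot: [[-0.172, 0.985, 0.004], [0.985, 0.172, -0.002], [-0.003, 0.003, -1.0]]
ft_force: [-4.2, -3.7, 17.4]
grip_width: 0.1
finger_force: 9.0
```

Emit:
{"fn": "drive_tool", "kwargs": {"delta_pos": [[0.2,0,0],[0.2,0,0],[0.2,0,0],[0.15,0,0],[0.1,0,0],[0,0,0]], "turn": [[0,0,0],[0,0,0],[0,0,0],[0,0,0],[0,0,0],[0,0,0]], "grip": [0,0,0,0,0,0]}}

```text
time_s: 9.8
ee_pos: [541.2, 81.7, 231.3]
tcp_rot: [[-0.173, 0.985, 0.004], [0.985, 0.173, -0.001], [-0.002, 0.003, -1.0]]
ft_force: [-3.9, -1.0, 16.7]
grip_width: -0.0
finger_force: 9.0
```

Emit:
{"fn": "drive_tool", "kwargs": {"delta_pos": [[0.08,0,0],[0.08,0,0],[0.08,0,0],[0,0,0]], "turn": [[0,0,0],[0,0,0],[0,0,0],[0,0,0]], "grip": [0,0,0,0]}}

```text
time_s: 10.3
ee_pos: [540.3, 87.6, 231.3]
tcp_rot: [[-0.173, 0.985, 0.004], [0.985, 0.173, -0.001], [-0.002, 0.003, -1.0]]
ft_force: [-4.2, -1.1, 18.1]
grip_width: -0.2
finger_force: 9.0
```

Emit:
{"fn": "drive_tool", "kwargs": {"delta_pos": [[0.05,0,0],[0.05,0,0],[0,0,0]], "turn": [[0,0,0],[0,0,0],[0,0,0]], "grip": [0,0,0]}}

```text
time_s: 10.68
ee_pos: [539.8, 89.9, 231.3]
tcp_rot: [[-0.173, 0.985, 0.004], [0.985, 0.173, -0.002], [-0.002, 0.003, -1.0]]
ft_force: [-3.1, -1.8, 18.1]
grip_width: -0.4
finger_force: 9.0
```

Emit:
{"fn": "drive_tool", "kwargs": {"delta_pos": [[0.04,0,0],[0.04,0,0],[0,0,0]], "turn": [[0,0,0],[0,0,0],[0,0,0]], "grip": [0,0,0]}}

```text
time_s: 11.05
ee_pos: [539.5, 91.9, 231.3]
tcp_rot: [[-0.173, 0.985, 0.004], [0.985, 0.173, -0.002], [-0.002, 0.003, -1.0]]
ft_force: [-3.5, -1.9, 17.8]
grip_width: -0.6
finger_force: 9.0
```

Run:
```python
from h import *
im=env.get_image('wrist');sc=env.get_image('scene')[140:290,200:385]
cv2.imwrite('pics/m2.png',np.hstack([cv2.resize(im[80:330,180:470],None,fx=1.4,fy=1.4),cv2.resize(sc,(380,350),interpolation=cv2.INTER_CUBIC)]))
```

```text
(no output)
```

View pics/m2.png

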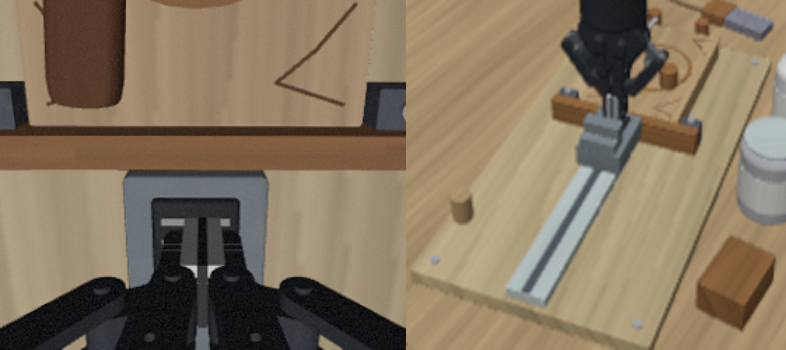

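The facing is at or within a few mm of the end-stop blocks (left crop, row ~128), and the tips are still on the button. I'll creep forward until the force rises.

Emit:
{"fn": "drive_tool", "kwargs": {"delta_pos": [[0.04,0,0],[0.04,0,0],[0,0,0]], "turn": [[0,0,0],[0,0,0],[0,0,0]], "grip": [0,0,0]}}

```text
time_s: 11.52
ee_pos: [539.2, 93.9, 231.3]
tcp_rot: [[-0.173, 0.985, 0.004], [0.985, 0.173, -0.002], [-0.002, 0.003, -1.0]]
ft_force: [-3.8, -1.7, 18.4]
grip_width: -0.1
finger_force: 9.0
```

Emit:
{"fn": "drive_tool", "kwargs": {"delta_pos": [[0.04,0,0],[0.02,0,0],[0,0,0]], "turn": [[0,0,0],[0,0,0],[0,0,0]], "grip": [0,0,0]}}

```text
time_s: 11.9
ee_pos: [539.1, 94.6, 231.3]
tcp_rot: [[-0.172, 0.985, 0.004], [0.985, 0.172, -0.005], [-0.005, 0.003, -1.0]]
ft_force: [-3.9, -5.3, 17.7]
grip_width: 0.1
finger_force: 8.8
```

Emit:
{"fn": "drive_tool", "kwargs": {"delta_pos": [[0.02,0,0],[0,0,0]], "turn": [[0,0,0],[0,0,0]], "grip": [0,0]}}

```text
time_s: 12.15
ee_pos: [539.0, 94.8, 231.3]
tcp_rot: [[-0.172, 0.985, 0.004], [0.985, 0.172, -0.006], [-0.006, 0.003, -1.0]]
ft_force: [-4.2, -7.1, 17.7]
grip_width: 0.2
finger_force: 8.8
```

The force is rising with almost no further motion, so the jaw is at the end stop. I'll lift straight up.

Emit:
{"fn": "drive_tool", "kwargs": {"delta_pos": [[0,0,-0.08],[0,0,-0.12],[0,0,-0.12],[0,0,-0.16],[0,0,-0.3],[0,0,-0.6],[0,0,-1],[0,0,-1],[0,0,-1],[0,0,-1],[0,0,0]], "turn": [[0,0,0],[0,0,0],[0,0,0],[0,0,0],[0,0,0],[0,0,0],[0,0,0],[0,0,0],[0,0,0],[0,0,0],[0,0,0]], "grip": [0,0,0,0,0,0,0,0,0,0,0]}}

```text
time_s: 13.52
ee_pos: [538.5, 96.4, 365.6]
tcp_rot: [[-0.173, 0.985, 0.005], [0.985, 0.173, 0.001], [-0.0, 0.005, -1.0]]
ft_force: [-0.1, -0.8, 0.5]
grip_width: 0.1
finger_force: 0.0
```

Run:
```python
from h import *
print(env.get_state()['ft_force'])
im=env.get_image('wrist');sc=env.get_image('scene')[140:290,200:385]
cv2.imwrite('pics/m3.png',np.hstack([cv2.resize(im[0:250,180:470],None,fx=1.4,fy=1.4),cv2.resize(sc,(380,350),interpolation=cv2.INTER_CUBIC)]))
```

```text
[-0.12205623 -0.81219482  0.46533067]
```

View pics/m3.png

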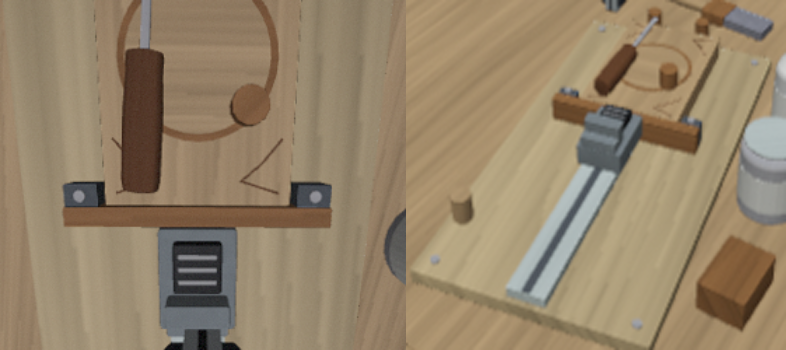

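The facing sits against both blocks, the button is up, the panel, gouge and plugs haven't moved, and the arm is clear. Handing in.

```bash
python3 -c "
from workcell import env
print(env.finish_job())"
```

```text
the job is handed in; nothing more can be done
None
```

The jaw is against both end stops, the button has sprung up, the arm is clear, and the job was handed in after about 13.6 s; no verdict was returned.

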